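Latch the gate of a glass-pane crate

ROBOT

A 6-joint arm with a two-finger parallel gripper is mounted at the origin on a cart in front of the work surface, level with it; the furniture and walls round the work are solid. World frame = base frame: x ahead of the robot, y to its left, z up, the work surface at z = 0. Lengths are in m, angles in degrees, forces in N, time in s.
With the tool pointing down it reaches from about 0.375 to 0.925 m from the base axis. Payload 5.7 kg.
Tool frame: the origin (TCP) lies midway between the tips of the shut fingers; the grasp point (between the pads) lies tcp_to_grasp behind it (tcp_to_grasp is the distance from the TCP to the grasp point, in m); z points along the fingers, y is the direction in which the jaws open and shut (so a half turn about z gives the same grasp; the last joint's range is limited). The gripper opens to 88 mm and grips with 3 to 60 N. Pads are 20 mm wide; open, the fingers measure 115 mm over their backs; the gripper's body (75 mm by 178 mm) begins 61 mm behind the grasp point.
Start: joints at [-69.735, 20.558, 86.54, -0, 72.909, -6.595], TCP at [0.271, -0.535, 0.223] pointing down, gripper open.
Joint ranges: [-170.27, 170.27], [-57.76, 135], [12.27, 136.19], [-55.21, 235.2], [11.17, 155.16], [-170.74, 170.74]. Speed limits (degrees/s): [136.94, 136.94, 180, 180, 180, 180].

INTERFACE

Orientations are given as [roll, pitch, yaw] about the fixed x, y, z axes, in that order (R = Rz(yaw) Ry(pitch) Rx(roll)).
In Python, from plant import * gives the robot as it stands. The module is installed in compiled form; this text tells all that it offers.
- The arm moves only by the tool play_rows, never from a script. Its argument "increments" is a list of rows, each an object of numbers: "tx", "ty", "tz": the shift along the tool's x, y, z in m; "spin": the turn about the tool's z in degrees; "grip": the opening in per cent of the stroke, from 0 (shut) to 100 (fully open). A call has 1 to 20 rows; each row shifts and turns the commanded pose from where the row before left it, along the tool's axes as they then stand; what a row does not reach is not made up. A row lasts 1/10 s, in which the tool goes at most 50 mm and 8.59 degrees, less where a joint would pass 70% of its speed; a pose out of reach is approached as far as the arm can. A call is refused whole if a number of a shift passes 0.05 or a number of a turn 8.59, either way. A call with a gripper value outside its range is refused whole. The fingers move at their own pace and stop on an object; "grip_force" is the grip in N (left out, the last holds). Time passes only in rows, so rows that do not move let the fingers close. It gives the time, the measured TCP pose, the force and the opening at its end, in the units of the state.
- get_obs(): the state, without advancing time (a new reading comes with each control period).
- camera(name): name is "scene" or "top" or "wrist"; returns the picture (480x640x3 uint8, blue, green, red); there is no depth.
- camera_params(name): a dict with "intrinsics" (3x3 intrinsics, pixels), "dist_coeffs" ([k1, k2, p1, p2, k3] as OpenCV has them; the pictures are not rectified), "R" (3x3) and "t" (3): a world point X has camera coordinates R X + t; the wrist camera has in their place "mount" (4x4, takes a point from camera to tool coordinates, whose origin is the TCP and whose axes are the flange's). Camera axes: x right, y down, z forward; pixel columns grow to the right and rows downward; lengths in m; the calibration is good to about 2 mm. A picture is of the moment at which its call begins: read the wrist's pose just before it. camera_params takes no time and is no camera call.
- close_job(): hands the job in, once; it reports no verdict.
The state is a dict: "time": time; "joint_pos": joint angles; "joint_velocities": joint speeds; "tau": joint torques, N m; "position": TCP position; "orientation": TCP orientation; "wrist_force": force on the tool from outside, world axes, zero at the start; "moment": the same for the moment, N m; "width": finger opening in m.
Only numpy, scipy, OpenCV 4.12 (cv2) and the standard library are available. Lean on these libraries where they do the work, as an engineer would, in place of code of your own. Each camera call takes 0.05 s, during which the arm holds its last target.

TASK

The pane crate's front gate stands ajar. Lift its gravity latch bar by the pin, swing the gate to so that the bar passes over the keeper's front lip, feel for the tall rear cheek without forcing the bar against the keeper, and let the bar drop home into the notch so that the gate is latched. Do not disturb the jar, the bottle and the muller standing to the right of the crate.

Things in the scene. Friction and masses are not known exactly. Their poses are not given: they have to be found in the camera images.
- crate: Open-topped pale wooden crate with upright glass panes, fixed to the table, 150 (x) x 208 (y) x 102 mm. Origin: centre of its underside; x points inward from the gate side to the back wall, y to the gate's hinge side, z up. The gate's upright hinge axis is at x = -84, y = +97 mm.
- gate (a joint): Pale wooden gate panel on the crate's front, 14 mm thick, 186 mm wide, top edge 105 mm above the table. Value: opening in rad; 0 = parallel to the crate's front (from the hinge along the crate's -y), growing as it swings outward (to -x), up to 1.2. Light friction (0.1 N m); it stays where it is left. Latched it stands at 0.01 to 0.23, as the keeper is set.
- latch_bar (a joint): Angle of the steel latch bar (8 mm thick, 22 mm high, about 0.28 kg) on the gate's outer face, in rad, growing as the free end rises: 0 = level, lying on the notch floor; -0.10 = hanging on its lower stop, as at the start; 0.24 = upper stop. Above about 0.09 it clears the keeper's lip; it can never pass over the rear cheek. Let go, it falls by its own weight.
- lift_pin (a point): Grip point on the bar's upright round steel lift pin, 14 mm in diameter, which stands above the gate. 105 mm from the bar's pivot along the bar and 60 mm above its centre line, so it moves towards the pivot as the bar rises. Bar level: 140 mm above the table; the pin ends 22 mm above this point, the gate's top edge is 35 mm and the bar's top edge 49 mm below it.
- ledge: Slotted steel ledge, 92 x 45 mm, top 50 mm above the table, sticking out to -x from the crate's post away from the hinge. Origin at table level under it, 10 mm from its inner end; axes as the crate's. It carries the keeper (see notch_mid), bolted firm in the slot at a place along x that differs each time by up to 19 mm either way, to suit the panes. Pressing the bar on the keeper with over 30 N is forcing it.
- jar_a: Bystander: glass pigment jar with a stained white screw lid, 63 x 63 x 72 mm. Origin: centre of its underside.
- bottle_a: Bystander: small round glass bottle with a ground stopper, 47 x 47 x 81 mm. Origin: centre of its underside.
- muller: Bystander: glass muller with a knob, 60 x 60 x 81 mm. Origin: centre of its underside.
- bar_pivot (a point): Pivot of the latch bar on the gate: 30 mm from the gate's hinge axis along the gate, 14 mm outward of the gate's mid-plane (in the plane of the bar and its pin), 80 mm above the table. From here the bar reaches 188 mm along the gate, past its free edge. Axes turn with the gate: -y along the gate to its free edge, -x outward, z up.
- notch_mid (a point): Middle of the range in which the notch may stand (a point of the ledge, not of the keeper), at floor height, 69 mm above the table. Steel keeper, notch open at the top, 14 mm wide: outer lip 6 mm thick, top at 84 mm; rear cheek, to the crate's side, 6 mm thick, top at 121 mm. The true notch is not measured: the raised bar, swung to, stops on the cheek and is then over the notch.

How it is judged (in metres and radians):
On the way:
1. the latch bar is lifted clear of the lip's height (value of joint latch_bar above 0.08 rad), for 0.1 s.
At the end, for the whole second after the job is handed in: The latch bar lies level on the notch floor between lip and cheek (bar angle within 0.03 rad of 0), the gate is swung to (under 0.25 rad), and both are at rest (value of joint latch_bar between -0.03 and 0.03 rad and value of joint gate below 0.25 rad and velocity of joint latch_bar between -0.05 and 0.05 rad/s and velocity of joint gate between -0.05 and 0.05 rad/s); the robot touches nothing.
It fails at once if the latch bar is forced against the keeper (over 30 N) (contact force between latch_bar and ledge above 30 N).
It fails at once if a bystander is moved by over 20 mm (distance of any of jar_a, bottle_a, muller from where it was at the start of the episode above 0.02 m).
It also fails if it takes over 43 s, if anything falls off the work surface, if the arm or the gripper's body presses on something with over 40 N, if the wrist force passes 120 N, or if a joint passes its speed limit or range.

## Working session

There is one attempt and no reset: what is moved stays moved. The work goes in short steps, Python scripts to look and compute and a tool call to move; the robot and the scene stay as the last step left them, time stands still between calls to the robot, and variables do not carry over. Pictures are saved under pics/ and viewed, and the job is handed in when it is done.

Besides the shell and the picture viewer there is one more tool, called by a JSON object that holds its "op" and its "data", one argument or row to a line. play_rows: Moves the arm, as the interface text tells. Its arguments: {"type":"object","properties":{"increments":{"type":"array","items":{"type":"object","properties":{"tx":{"type":"number"},"ty":{"type":"number"},"tz":{"type":"number"},"spin":{"type":"number"},"grip":{"type":"number"}}}},"grip_force":{"type":"number"}},"required":["increments"]}

```bash
mkdir -p pics
python3 - <<'E'
from plant import *
import cv2,numpy as np
o=get_obs();print({k:np.round(v,3) for k,v in o.items()})
for n in ["scene","top","wrist"]:
    p=camera_params(n);print(n,{k:np.round(v,4).tolist() for k,v in p.items()})
    cv2.imwrite(f"pics/{n}0.png",camera(n))
E
```

```text
{'time': np.float64(0.0), 'joint_pos': array([-69.734,  20.599,  86.598,  -0.   ,  72.909,  -6.595]), 'joint_velocities': array([-0.014, -0.003,  0.051,  0.003,  0.038, -0.012]), 'tau': array([-3.0000e-03, -5.1539e+01, -2.7073e+01,  6.7000e-02,  3.5000e-02,
       -0.0000e+00]), 'position': array([ 0.271, -0.535,  0.222]), 'orientation': array([-1.79895e+02, -1.20000e-02,  2.68610e+01]), 'wrist_force': array([-0.205,  0.695,  0.246]), 'moment': array([ 0.005,  0.021, -0.016]), 'width': np.float64(0.088)}
scene {'intrinsics': [[545.5762, 0.0, 318.9546], [0.0, 545.5762, 233.5156], [0.0, 0.0, 1.0]], 'dist_coeffs': [0.0042, 0.0, 0.0, 0.0, 0.0], 'R': [[-0.6505, -0.7592, -0.0221], [-0.3035, 0.2865, -0.9087], [0.6963, -0.5844, -0.4168]], 't': [0.3065, 0.2565, 0.7919]}
top {'intrinsics': [[446.3591, 0.0, 321.3727], [0.0, 446.3591, 243.8045], [0.0, 0.0, 1.0]], 'dist_coeffs': [-0.0651, 0.0, 0.0, 0.0, 0.0], 'R': [[0.0149, -0.9996, 0.0225], [-0.9949, -0.017, -0.0996], [0.0999, -0.0209, -0.9948]], 't': [-0.0777, 0.5105, 0.903]}
wrist {'intrinsics': [[419.9851, 0.0, 315.7528], [0.0, 419.9851, 236.6273], [0.0, 0.0, 1.0]], 'dist_coeffs': [-0.044, 0.0, 0.0, 0.0, 0.0], 'mount': [[-0.0005, -0.9598, -0.2807, 0.0764], [1.0, -0.0008, 0.0008, -0.0009], [-0.001, -0.2807, 0.9598, -0.1626], [0.0, 0.0, 0.0, 1.0]]}
```

View pics/scene0.png

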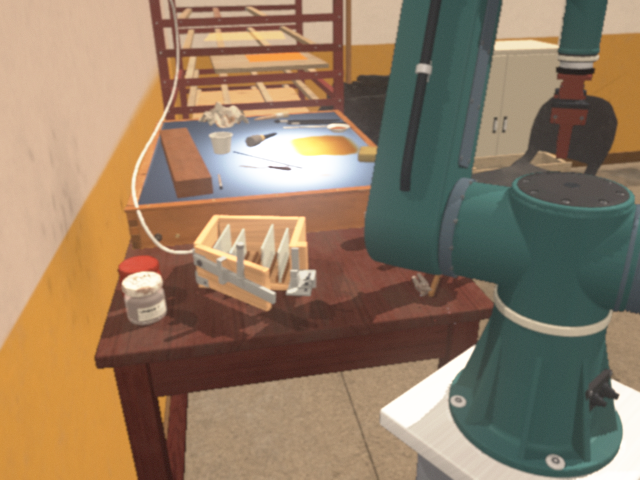

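View pics/top0.png

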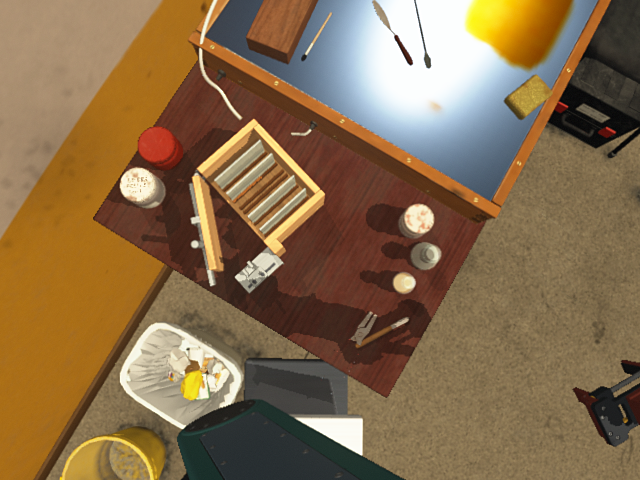

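View pics/wrist0.png

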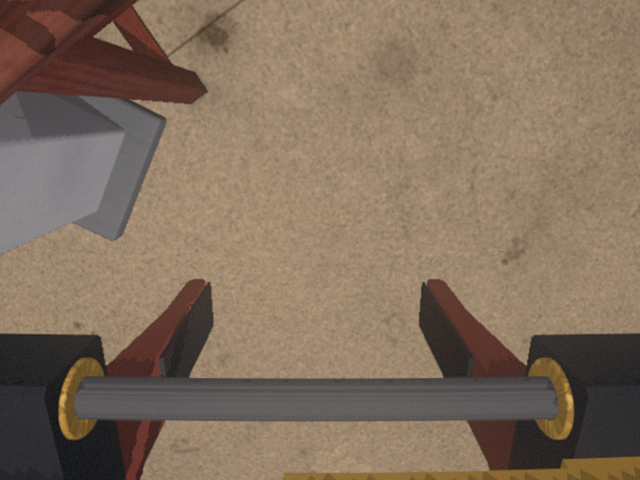

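Run:
```python
import cv2
a=cv2.imread("pics/top0.png")[105:305,100:340];cv2.imwrite("pics/top0c.png",cv2.resize(a,(720,600),interpolation=cv2.INTER_CUBIC))
a=cv2.imread("pics/scene0.png")[200:320,180:330];cv2.imwrite("pics/scene0c.png",cv2.resize(a,(750,600),interpolation=cv2.INTER_CUBIC))
```

```text
(no output)
```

View pics/top0c.png

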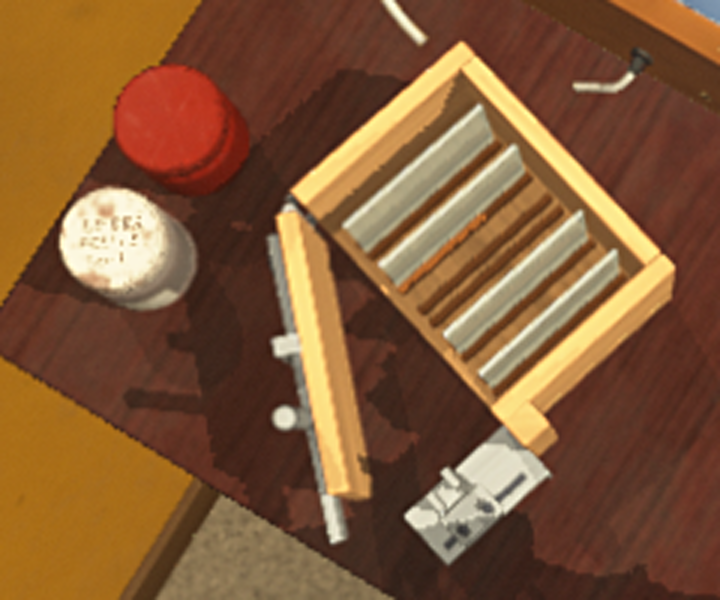

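View pics/scene0c.png

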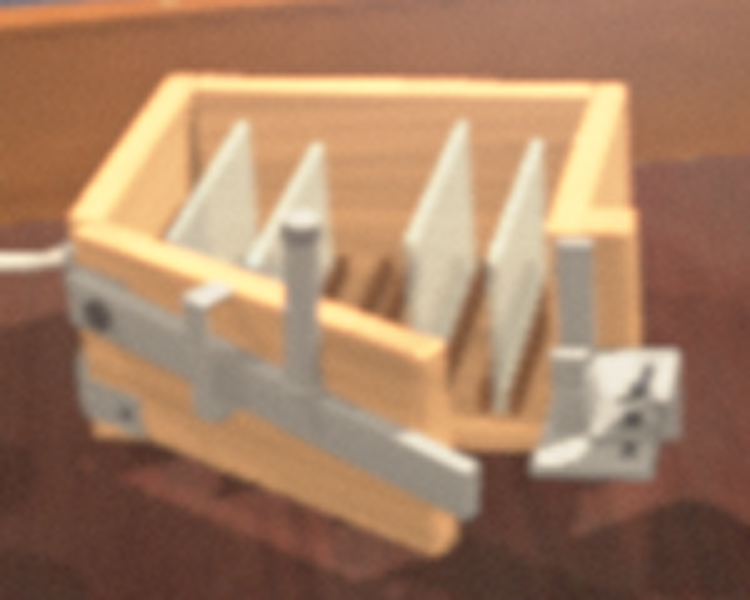

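```bash
cat > h.py <<'E'
import numpy as np,cv2,json
from plant import camera_params
P={n:camera_params(n) for n in("scene","top","wrist")}
def pose(o):
    r,p,y=np.radians(o["orientation"]);c,s=np.cos,np.sin
    Rx=np.array([[1,0,0],[0,c(r),-s(r)],[0,s(r),c(r)]]);Ry=np.array([[c(p),0,s(p)],[0,1,0],[-s(p),0,c(p)]]);Rz=np.array([[c(y),-s(y),0],[s(y),c(y),0],[0,0,1]])
    T=np.eye(4);T[:3,:3]=Rz@Ry@Rx;T[:3,3]=o["position"];return T
def ray(n,uv,o=None):
    p=P[n];K=np.array(p["intrinsics"]);u=cv2.undistortPoints(np.array([[uv]],float),K,np.array(p["dist_coeffs"])).ravel()
    d=np.array([u[0],u[1],1])
    if n=="wrist":
        M=pose(o)@np.array(p["mount"]);return M[:3,3],M[:3,:3]@d/np.linalg.norm(d)
    R=np.array(p["R"]);t=np.array(p["t"]);return -R.T@t,R.T@d/np.linalg.norm(d)
def onz(n,uv,z,o=None):
    c,d=ray(n,uv,o);return c+d*(z-c[2])/d[2]
def tri(rs):
    A=sum(np.eye(3)-np.outer(d,d) for c,d in rs);b=sum((np.eye(3)-np.outer(d,d))@c for c,d in rs)
    x=np.linalg.solve(A,b);return x,[round(float(np.linalg.norm((np.eye(3)-np.outer(d,d))@(x-c)))*1000,1) for c,d in rs]
def proj(n,X,o=None):
    p=P[n];K=np.array(p["intrinsics"])
    if n=="wrist":
        M=np.linalg.inv(pose(o)@np.array(p["mount"]));R,t=M[:3,:3],M[:3,3]
    else: R,t=np.array(p["R"]),np.array(p["t"])
    return cv2.projectPoints(np.array([X],float),cv2.Rodrigues(R)[0],t,K,np.array(p["dist_coeffs"]))[0].ravel()
E
python3 - <<'E'
from h import *
np.set_printoptions(precision=4,suppress=True)
tc=lambda x,y:(x/3+100-.33,y/3+105-.33)
sc=lambda x,y:(x/5+180-.4,y/5+200-.4)
c={k:onz("top",tc(*v),.102) for k,v in dict(FL=(293,197),BL=(463,45),BR=(672,265)).items()}
print(c,np.linalg.norm(c['FL']-c['BL']),np.linalg.norm(c['BR']-c['BL']))
x=c['BL']-c['FL'];y=c['BL']-c['BR'];print(np.degrees(np.arctan2(x[1],x[0])),np.degrees(np.arctan2(y[1],y[0]))-90)
# gate top outer edge
for a in [(277,217),(330,497),(300,210),(370,493)]: print('gate',onz("top",tc(*a),.105))
print('pin',tri([ray("top",tc(286,417)),ray("scene",sc(302,220))]),onz("top",tc(286,417),.151))
for n,a,b in [('cheektop',(446,470),(573,243)),]: print(n,tri([ray("top",tc(*a)),ray("scene",sc(*b))]))
print('bar end',onz("top",tc(338,538),.072), onz("top",tc(272,237),.09))
for a in [(410,515),(450,563),(550,470)]: print('ledge',onz("top",tc(*a),.05))
E
```

```text
{'FL': array([0.6435, 0.1755, 0.102 ]), 'BL': array([0.7479, 0.0687, 0.102 ]), 'BR': array([ 0.6029, -0.0709,  0.102 ])} 0.1493451100692191 0.20121964234354053
-45.66154224865624 -46.08160345734161
gate [0.6294 0.1844 0.105 ]
gate [0.4497 0.1427 0.105 ]
gate [0.6342 0.1697 0.105 ]
gate [0.4527 0.1175 0.105 ]
pin (array([0.4958, 0.1615, 0.1476]), [0.1, 0.1]) [0.4955 0.1605 0.151 ]
cheektop (array([0.4656, 0.0662, 0.1175]), [2.6, 2.6])
bar end [0.4243 0.1439 0.072 ] [0.6196 0.1912 0.09  ]
ledge [0.4406 0.101  0.05  ]
ledge [0.4091 0.0733 0.05  ]
ledge [0.4724 0.0079 0.05  ]
```

{"op": "play_rows", "data": {
  "increments": [
    {"tx": 0.0285,"ty": -0.0315,"tz": -0.0025,"grip": 100},
    {"tx": 0.0285,"ty": -0.0315,"tz": -0.0025},
    {"tx": 0.0285,"ty": -0.0315,"tz": -0.0025},
    {"tx": 0.0285,"ty": -0.0315,"tz": -0.0025},
    {"tx": 0.0285,"ty": -0.0315,"tz": -0.0025},
    {"tx": 0.0285,"ty": -0.0315,"tz": -0.0025},
    {"tx": 0.0285,"ty": -0.0315,"tz": -0.0025},
    {"tx": 0.0285,"ty": -0.0315,"tz": -0.0025},
    {"tx": 0.0285,"ty": -0.0315,"tz": -0.0025},
    {"tx": 0.0285,"ty": -0.0315,"tz": -0.0025},
    {"tx": 0.0285,"ty": -0.0315,"tz": -0.0025},
    {"tx": 0.0285,"ty": -0.0315,"tz": -0.0025},
    {"tx": 0.0285,"ty": -0.0315,"tz": -0.0025},
    {"tx": 0.0285,"ty": -0.0315,"tz": -0.0025},
    {"tx": 0.0285,"ty": -0.0315,"tz": -0.0025},
    {"tx": 0.0285,"ty": -0.0315,"tz": -0.0025},
    {"spin": 6.2},
    {"spin": 6.2},
    {},
    {}
  ]
}}

```text
$.increments[0]: bad value
```

Run:
```python
from h import *
from plant import *
o=get_obs();print(o["time"],o["position"],o["orientation"],o["joint_pos"],o["wrist_force"],globals().get("tcp_to_grasp"))
cv2.imwrite("pics/wrist1.png",camera("wrist"))
json.dump({k:np.array(v).tolist() for k,v in o.items()},open("o1.json","w"))
```

```text
0.15 [ 0.27091555 -0.53479398  0.22202783] [-1.79922759e+02 -9.25401977e-03  2.68607897e+01] [-6.97339175e+01  2.05879407e+01  8.65817644e+01  3.36880530e-04
  7.29080877e+01 -6.59481275e+00] [-0.92034443  0.80323547 -0.99937215] 0.0187
```

View pics/wrist1.png

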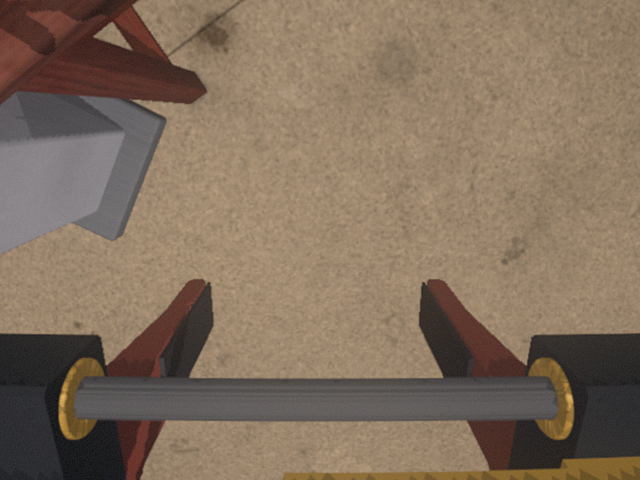

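{"op": "play_rows", "data": {
  "increments": [
    {"tx": 0.0285,"ty": -0.0315,"tz": -0.0025,"spin": 0,"grip": 100},
    {"tx": 0.0285,"ty": -0.0315,"tz": -0.0025,"spin": 0,"grip": 100},
    {"tx": 0.0285,"ty": -0.0315,"tz": -0.0025,"spin": 0,"grip": 100},
    {"tx": 0.0285,"ty": -0.0315,"tz": -0.0025,"spin": 0,"grip": 100},
    {"tx": 0.0285,"ty": -0.0315,"tz": -0.0025,"spin": 0,"grip": 100},
    {"tx": 0.0285,"ty": -0.0315,"tz": -0.0025,"spin": 0,"grip": 100},
    {"tx": 0.0285,"ty": -0.0315,"tz": -0.0025,"spin": 0,"grip": 100},
    {"tx": 0.0285,"ty": -0.0315,"tz": -0.0025,"spin": 0,"grip": 100},
    {"tx": 0.0285,"ty": -0.0315,"tz": -0.0025,"spin": 0,"grip": 100},
    {"tx": 0.0285,"ty": -0.0315,"tz": -0.0025,"spin": 0,"grip": 100},
    {"tx": 0.0285,"ty": -0.0315,"tz": -0.0025,"spin": 0,"grip": 100},
    {"tx": 0.0285,"ty": -0.0315,"tz": -0.0025,"spin": 0,"grip": 100},
    {"tx": 0.0285,"ty": -0.0315,"tz": -0.0025,"spin": 0,"grip": 100},
    {"tx": 0.0285,"ty": -0.0315,"tz": -0.0025,"spin": 0,"grip": 100},
    {"tx": 0.0285,"ty": -0.0315,"tz": -0.0025,"spin": 0,"grip": 100},
    {"tx": 0.0285,"ty": -0.0315,"tz": -0.0025,"spin": 0,"grip": 100},
    {"tx": 0,"ty": 0,"tz": 0,"spin": 6.2,"grip": 100},
    {"tx": 0,"ty": 0,"tz": 0,"spin": 6.2,"grip": 100},
    {"tx": 0,"ty": 0,"tz": 0,"spin": 0,"grip": 100}
  ]
}}

```text
time: 2.1
position: [0.4499, 0.1209, 0.2625]
orientation: [-180.0, 0.0, 14.5]
wrist_force: [-0.7, -0.9, -0.1]
width: 0.0874
```

```bash
cat > snap.py <<'E'
import sys
from h import *
from plant import *
k=sys.argv[1]
o=get_obs();print(round(float(o["time"]),2),o["position"].round(4),o["orientation"].round(2),o["joint_pos"].round(1),o["wrist_force"].round(2))
json.dump({k:np.array(v).tolist() for k,v in o.items()},open(f"o{k}.json","w"))
for n in sys.argv[2:]: cv2.imwrite(f"pics/{n}{k}.png",camera(n))
E
python3 snap.py 2 wrist
```

```text
2.1 [0.4499 0.1209 0.2625] [-1.7999e+02  3.0000e-02  1.4470e+01] [ 6.5  7.2 99.1  0.  73.8 82.1] [-0.73 -0.88 -0.1 ]
```

View pics/wrist2.png

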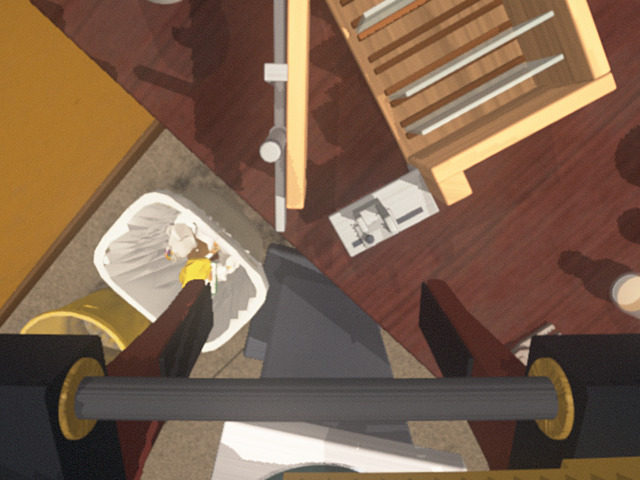

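Run:
```python
import cv2
a=cv2.imread("pics/wrist2.png")[0:260,240:480];cv2.imwrite("pics/wrist2c.png",cv2.resize(a,(552,598),interpolation=cv2.INTER_CUBIC))
a=cv2.imread("pics/wrist2.png")[120:270,310:480];cv2.imwrite("pics/wrist2d.png",cv2.resize(a,(680,600),interpolation=cv2.INTER_CUBIC))
```

```text
(no output)
```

View pics/wrist2c.png

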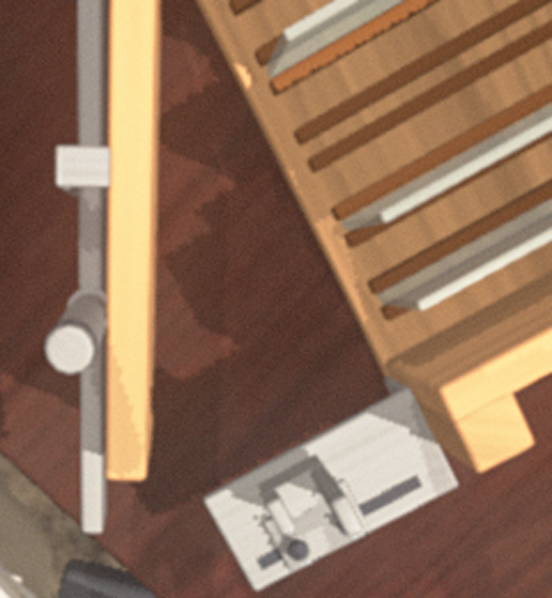

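View pics/wrist2d.png

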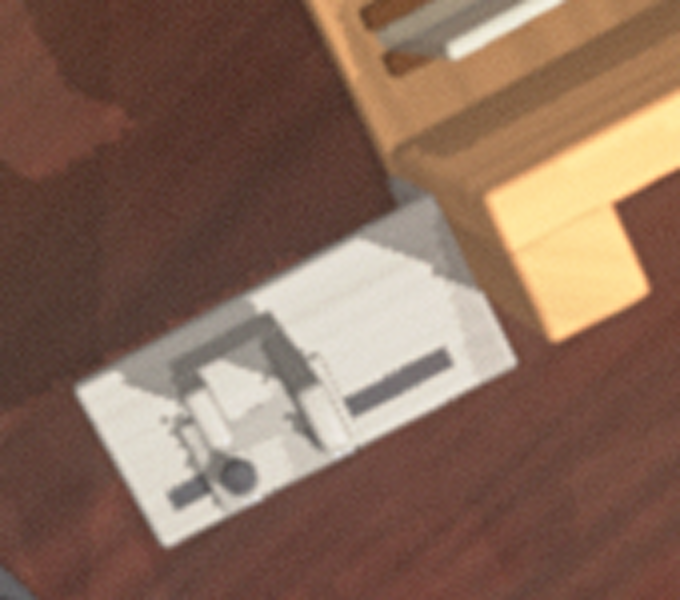

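Run:
```python
from h import *
np.set_printoptions(precision=4,suppress=True)
o={k:np.array(v) for k,v in json.load(open("o2.json")).items()}
tc=lambda x,y:(x/3+100-.33,y/3+105-.33)
sc=lambda x,y:(x/5+180-.4,y/5+200-.4)
w=lambda x,y:(x/2.3+240-.3,y/2.3-.3)
d=lambda x,y:(x/4+310-.4,y/4+120-.4)
rw=ray("wrist",w(70,348),o)
print('pintop',tri([rw,ray("top",tc(286,417))]),tri([rw,ray("top",tc(286,417)),ray("scene",sc(302,220))]),onz("wrist",w(70,348),.151,o))
for a in [(109,0),(108,478),(160,0),(147,480),(155,330)]: print('gate',onz("wrist",w(*a),.105,o))
L=[onz("wrist",d(*a),.05,o) for a in [(75,387),(165,548),(517,365),(435,195)]]
for l in L: print('ledge',l)
print('ledge sides',[np.linalg.norm(L[i]-L[i-1]) for i in range(4)])
v=L[2]-L[1];print('ledge ang',np.degrees(np.arctan2(v[1],v[0])))
v=L[3]-L[0];print('ledge ang',np.degrees(np.arctan2(v[1],v[0])))
for a in [(485,195),(555,342),(648,292),(615,205)]: print('post',onz("wrist",d(*a),.102,o))
```

```text
pintop (array([0.4948, 0.1624, 0.1482]), [1.4, 1.4]) (array([0.4948, 0.1623, 0.1482]), [1.4, 1.4, 0.1]) [0.4942 0.1632 0.151 ]
gate [0.593  0.1787 0.105 ]
gate [0.4501 0.1449 0.105 ]
gate [0.5968 0.1639 0.105 ]
gate [0.4527 0.1319 0.105 ]
gate [0.5017 0.1415 0.105 ]
ledge [0.439  0.1066 0.05  ]
ledge [0.4066 0.076  0.05  ]
ledge [0.4694 0.0097 0.05  ]
ledge [0.5016 0.0402 0.05  ]
ledge sides [np.float64(0.09124377552363443), np.float64(0.04460622739613745), np.float64(0.09130997847325038), np.float64(0.04435188898503368)]
ledge ang -46.548941107245675
ledge ang -46.70862232257379
post [0.5071 0.0448 0.102 ]
post [0.4832 0.0221 0.102 ]
post [0.4972 0.0076 0.102 ]
post [0.5116 0.0198 0.102 ]
```

{"op": "play_rows", "data": {
  "increments": [
    {"tx": 0.0278,"ty": -0.0144,"tz": 0,"spin": 1.3,"grip": 100},
    {"tx": 0.0278,"ty": -0.0144,"tz": 0,"spin": 0,"grip": 80},
    {"tx": 0,"ty": 0,"tz": 0.036,"spin": 0,"grip": 60},
    {"tx": 0,"ty": 0,"tz": 0.036,"spin": 0,"grip": 60},
    {"tx": 0,"ty": 0,"tz": 0.036,"spin": 0,"grip": 60},
    {"tx": 0,"ty": 0,"tz": 0.0375,"spin": 0,"grip": 60},
    {"tx": 0,"ty": 0,"tz": 0,"spin": 0,"grip": 60}
  ]
}}

```text
time: 2.85
position: [0.4933, 0.1604, 0.1132]
orientation: [-180.0, 0.5, 13.2]
wrist_force: [-0.4, 0.2, -0.2]
width: 0.0529
```

```bash
python3 snap.py 3 wrist scene; python3 -c "
import cv2
a=cv2.imread('pics/scene3.png')[170:320,170:370];cv2.imwrite('pics/scene3c.png',cv2.resize(a,(800,600),interpolation=cv2.INTER_CUBIC))"
```

```text
2.85 [0.4933 0.1604 0.1132] [-179.97    0.53   13.25] [ 10.4  21.7 103.1   0.   55.7  87.1] [-0.41  0.23 -0.24]
```

View pics/wrist3.png

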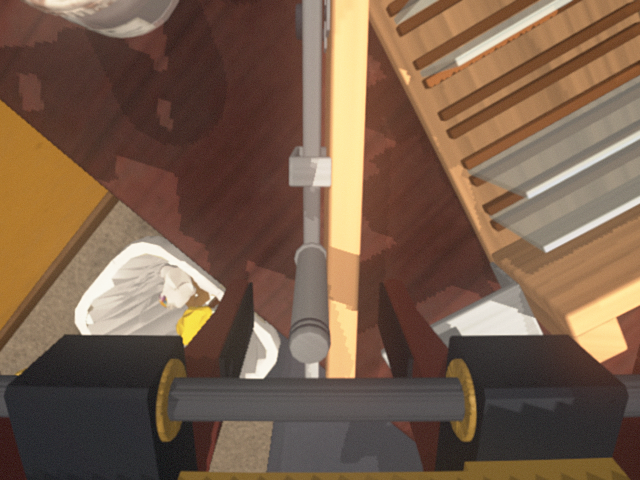

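View pics/scene3c.png

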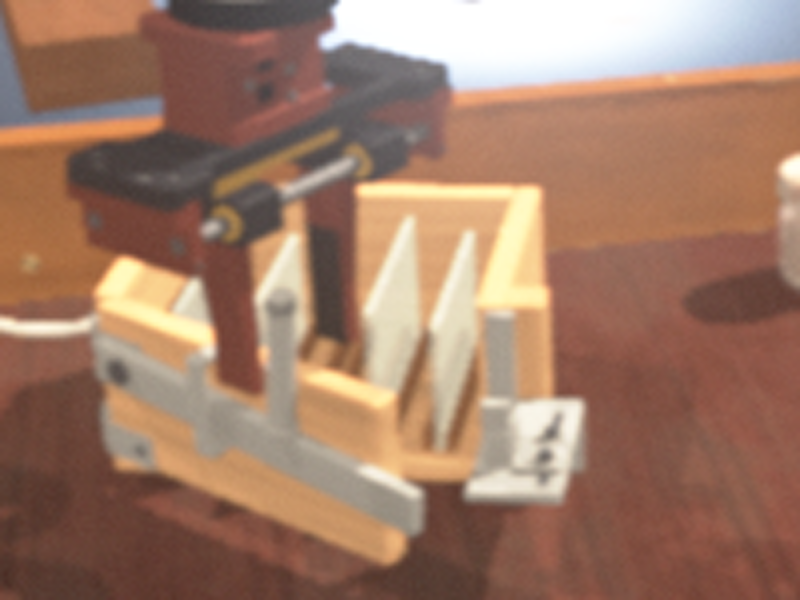

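{"op": "play_rows", "data": {
  "increments": [
    {"tx": 0,"ty": 0,"tz": 0,"spin": 0,"grip": 60},
    {"tx": 0,"ty": 0,"tz": 0,"spin": 0,"grip": 60}
  ]
}}

```text
time: 3.15
position: [0.4989, 0.1619, 0.1192]
orientation: [180.0, -0.2, 13.2]
wrist_force: [0.9, -0.9, 0.4]
width: 0.0528
```

```bash
python3 snap.py 4 wrist;  python3 - <<'E'
from h import *
import cv2
a=cv2.imread("pics/wrist4.png")[200:400,180:440];cv2.imwrite("pics/wrist4c.png",cv2.resize(a,(780,600),interpolation=cv2.INTER_CUBIC))
for k,uv in (("3",(310,343)),("4",(310,343))):
    o={k:np.array(v) for k,v in json.load(open(f"o{k}.json")).items()}
    X=onz("wrist",uv,.151,o);T=np.linalg.inv(pose(o));print(X,T[:3,:3]@X+T[:3,3])
E
```

```text
3.15 [0.4989 0.1619 0.1192] [180.    -0.22  13.18] [ 10.4  21.3 102.7   0.   55.8  87.2] [ 0.92 -0.91  0.38]
[0.49556322 0.16363606 0.151     ] [ 0.00257349 -0.00264    -0.03786964]
[0.49721036 0.1642686  0.151     ] [-0.00101978 -0.00272921 -0.0317788 ]
```

View pics/wrist4c.png

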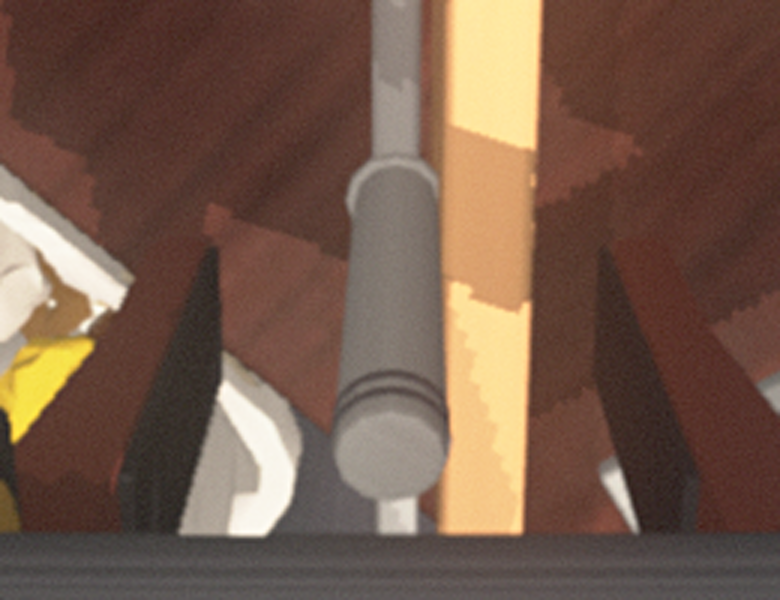

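{"op": "play_rows", "data": {
  "grip_force": 15,
  "increments": [
    {"tx": 0,"ty": -0.002,"tz": 0,"spin": 0,"grip": 30},
    {"tx": 0,"ty": 0,"tz": 0,"spin": 0,"grip": 20},
    {"tx": 0,"ty": 0,"tz": 0,"spin": 0,"grip": 15},
    {"tx": 0,"ty": 0,"tz": 0,"spin": 0,"grip": 5},
    {"tx": 0,"ty": 0,"tz": 0,"spin": 0,"grip": 0},
    {"tx": 0,"ty": 0,"tz": 0,"spin": 0,"grip": 0},
    {"tx": 0,"ty": 0,"tz": 0,"spin": 0,"grip": 0},
    {"tx": 0,"ty": 0,"tz": 0,"spin": 0,"grip": 0}
  ]
}}

```text
time: 4.0
position: [0.4968, 0.1636, 0.1171]
orientation: [-180.0, 0.0, 13.2]
wrist_force: [-0.2, -0.2, -0.5]
width: 0.0136
```

{"op": "play_rows", "data": {
  "increments": [
    {"tx": 0.0017,"ty": 0,"tz": -0.0033,"spin": 0,"grip": 0},
    {"tx": 0.0018,"ty": 0,"tz": -0.0032,"spin": 0,"grip": 0},
    {"tx": 0.0019,"ty": 0,"tz": -0.0032,"spin": 0,"grip": 0},
    {"tx": 0.002,"ty": 0,"tz": -0.0031,"spin": 0,"grip": 0},
    {"tx": 0.0021,"ty": 0,"tz": -0.0031,"spin": 0,"grip": 0},
    {"tx": 0,"ty": 0,"tz": 0,"spin": 0,"grip": 0}
  ]
}}

```text
time: 4.6
position: [0.5062, 0.1657, 0.1335]
orientation: [-180.0, -0.0, 13.2]
wrist_force: [-0.8, -0.3, -3.1]
width: 0.014
```

{"op": "play_rows", "data": {
  "increments": [
    {"tx": 0.0022,"ty": 0,"tz": -0.003,"spin": 0,"grip": 0},
    {"tx": 0.0023,"ty": 0,"tz": -0.003,"spin": 0,"grip": 0},
    {"tx": 0.0024,"ty": 0,"tz": -0.0029,"spin": 0,"grip": 0},
    {"tx": 0.0025,"ty": 0,"tz": -0.0028,"spin": 0,"grip": 0},
    {"tx": 0,"ty": 0,"tz": 0,"spin": 0,"grip": 0},
    {"tx": 0,"ty": 0,"tz": 0,"spin": 0,"grip": 0}
  ]
}}

```text
time: 5.2
position: [0.5153, 0.1679, 0.145]
orientation: [-180.0, -0.0, 13.2]
wrist_force: [-1.3, -1.8, -1.8]
width: 0.0135
```

```bash
python3 snap.py 5 wrist scene; python3 -c "
import cv2
a=cv2.imread('pics/scene5.png')[170:320,170:370];cv2.imwrite('pics/scene5c.png',cv2.resize(a,(800,600),interpolation=cv2.INTER_CUBIC))"
```

```text
5.2 [0.5153 0.1679 0.145 ] [-1.7999e+02 -1.0000e-02  1.3160e+01] [10.7 20.7 98.9  0.  60.4 87.6] [-1.26 -1.75 -1.81]
```

View pics/scene5c.png

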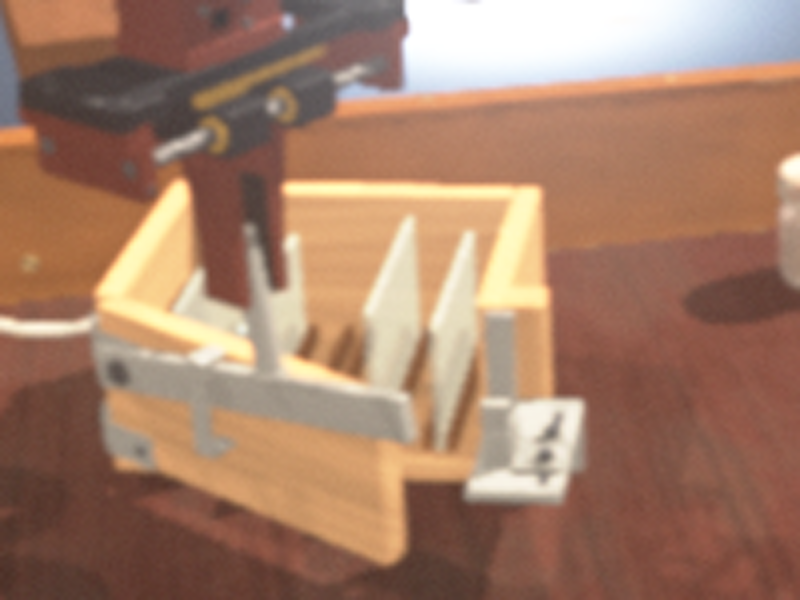

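View pics/wrist5.png

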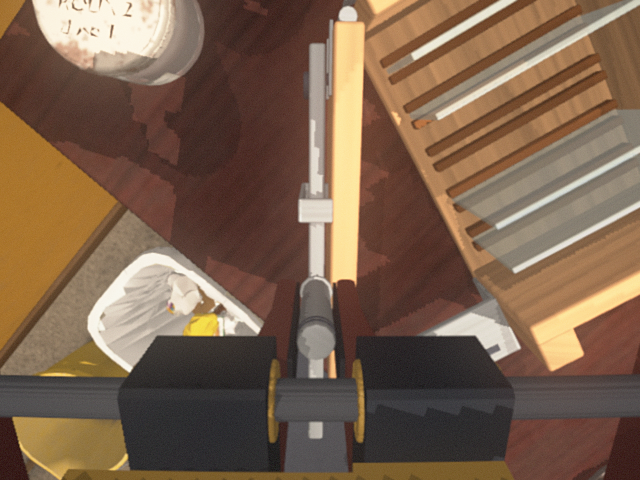

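Run:
```python
from h import *
o={k:np.array(v) for k,v in json.load(open("o5.json")).items()}
for z in (.10,.105,.11): print(onz("wrist",(347,14),z,o))
for a in [(335,22),(363,22),(332,260),(357,260)]: print(onz("wrist",a,.105,o))
```

```text
[0.63529201 0.18206904 0.1       ]
[0.63418213 0.18216406 0.105     ]
[0.63307225 0.18225908 0.11      ]
[0.62979522 0.18652989 0.105     ]
[0.63265077 0.17448222 0.105     ]
[0.52142862 0.16146759 0.105     ]
[0.52432246 0.14901756 0.105     ]
```

```bash
python3 - <<'E'
from h import *
np.set_printoptions(precision=4,suppress=True)
o={k:np.array(v) for k,v in json.load(open("o2.json")).items()}
d=lambda x,y:(x/4+310-.4,y/4+120-.4)
a=np.radians(-46.5);ex=np.array([np.cos(a),np.sin(a)]);ey=np.array([-ex[1],ex[0]])
H=np.array([.636,.182])
O=np.array([.4786,.0322])
def f(X):
    r=X[:2]-H;print(' ledge x',(X[:2]-O)@ex,' hinge frame x',r@ex,'y',r@ey)
for n,p,z in [('lip top outer',(190,392),.084),('lip mid',(210,420),.084),('floor',(265,405),.069),('cheek top outer',(305,385),.121),('cheek top in',(345,440),.121),('cheek top mid',(328,405),.121)]:
    X=onz("wrist",d(*p),z,o);print(n,X);f(X)
E
python3 -c "
import cv2
a=cv2.imread('pics/wrist2.png')[190:260,325:425];cv2.imwrite('pics/k.png',cv2.resize(a,(800,560),interpolation=cv2.INTER_CUBIC))"
```

```text
lip top outer [0.4516 0.0862 0.084 ]
 ledge x -0.05772807955032051  hinge frame x -0.057414008986876715 y -0.1997192146826496
lip mid [0.4468 0.0804 0.084 ]
 ledge x -0.05684539119432753  hinge frame x -0.05653132063088372 y -0.20712391716671819
floor [0.4497 0.0671 0.069 ]
 ledge x -0.045161190737059854  hinge frame x -0.04484712017361606 y -0.21423123436223246
cheek top outer [0.4661 0.0717 0.121 ]
 ledge x -0.03728954591778294  hinge frame x -0.03697547535433912 y -0.19919842165295867
cheek top in [0.4578 0.0613 0.121 ]
 ledge x -0.03542259213915999  hinge frame x -0.03510852157571617 y -0.21238146492613266
cheek top mid [0.4635 0.0664 0.121 ]
 ledge x -0.03523065286610737  hinge frame x -0.034916582302663556 y -0.2047310193022484
```

View pics/k.png

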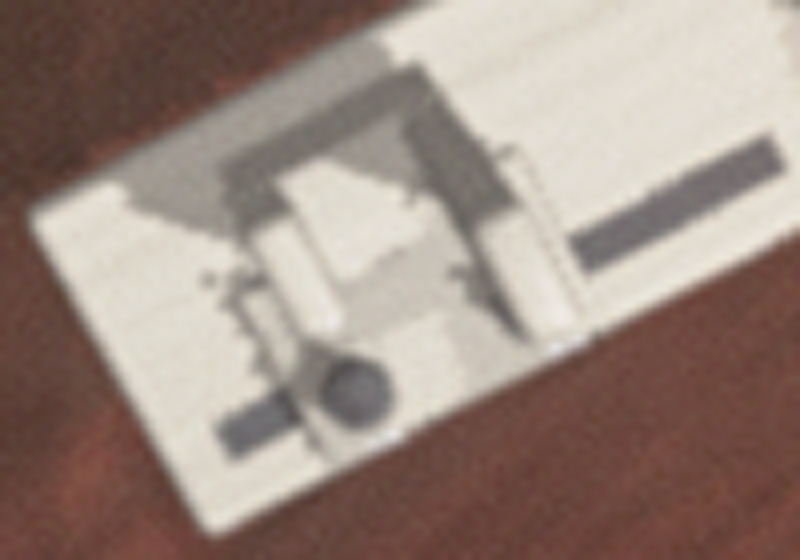

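{"op": "play_rows", "data": {
  "increments": [
    {"tx": -0.0002,"ty": 0.0021,"tz": 0,"spin": -1,"grip": 0},
    {"tx": -0.0004,"ty": 0.0042,"tz": 0,"spin": -2,"grip": 0},
    {"tx": -0.0004,"ty": 0.0042,"tz": 0,"spin": -2,"grip": 0},
    {"tx": -0.0004,"ty": 0.0042,"tz": 0,"spin": -2,"grip": 0},
    {"tx": -0.0002,"ty": 0.0021,"tz": 0,"spin": -1,"grip": 0},
    {"tx": 0,"ty": 0,"tz": 0,"spin": 0,"grip": 0}
  ]
}}

```text
time: 5.9
position: [0.5183, 0.151, 0.1448]
orientation: [180.0, 0.0, 21.2]
wrist_force: [-2.5, -1.3, -0.0]
width: 0.0136
```

{"op": "play_rows", "data": {
  "increments": [
    {"tx": -0.0002,"ty": 0.0021,"tz": 0,"spin": -1,"grip": 0},
    {"tx": -0.0004,"ty": 0.0042,"tz": 0,"spin": -2,"grip": 0},
    {"tx": -0.0004,"ty": 0.0042,"tz": 0,"spin": -2,"grip": 0},
    {"tx": -0.0004,"ty": 0.0042,"tz": 0,"spin": -2,"grip": 0},
    {"tx": -0.0002,"ty": 0.0021,"tz": 0,"spin": -1,"grip": 0},
    {"tx": 0,"ty": 0,"tz": 0,"spin": 0,"grip": 0},
    {"tx": 0,"ty": 0,"tz": 0,"spin": 0,"grip": 0}
  ]
}}

```text
time: 6.6
position: [0.5235, 0.1351, 0.1448]
orientation: [180.0, 0.0, 29.1]
wrist_force: [-3.8, -2.0, 0.9]
width: 0.0137
```

```bash
python3 snap.py 6 wrist scene; python3 -c "
import cv2
a=cv2.imread('pics/scene6.png')[170:320,170:370];cv2.imwrite('pics/scene6c.png',cv2.resize(a,(800,600),interpolation=cv2.INTER_CUBIC))"
```

```text
6.6 [0.5235 0.1351 0.1448] [1.7999e+02 4.0000e-02 2.9140e+01] [ 7.2 20.6 99.  -0.  60.3 68. ] [-3.75 -2.01  0.93]
```

View pics/scene6c.png

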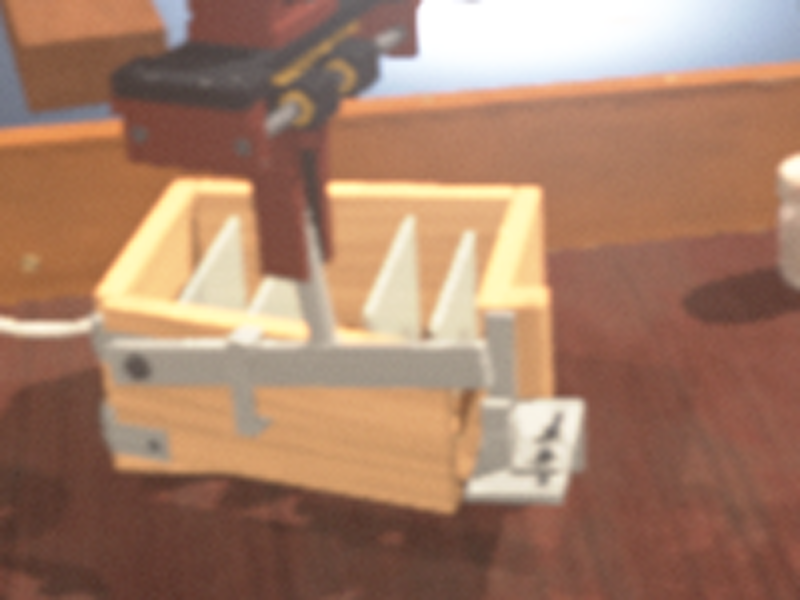

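View pics/wrist6.png

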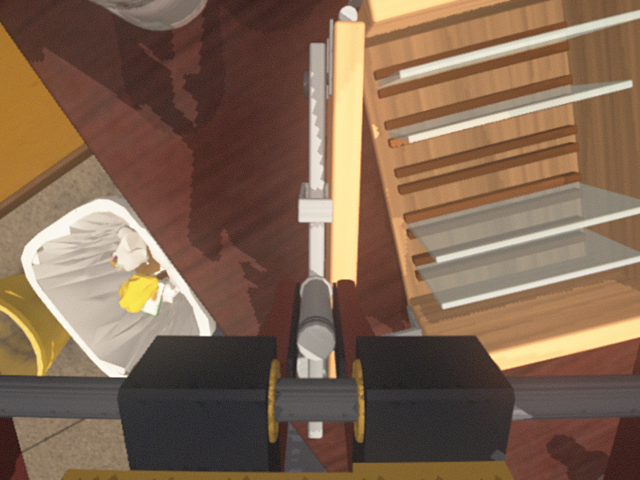

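{"op": "play_rows", "data": {
  "increments": [
    {"tx": -0.0001,"ty": 0.0011,"tz": 0,"spin": -0.5,"grip": 0},
    {"tx": -0.0002,"ty": 0.0016,"tz": 0,"spin": -0.75,"grip": 0},
    {"tx": -0.0002,"ty": 0.0016,"tz": 0,"spin": -0.75,"grip": 0},
    {"tx": -0.0002,"ty": 0.0016,"tz": 0,"spin": -0.75,"grip": 0},
    {"tx": -0.0001,"ty": 0.0011,"tz": 0,"spin": -0.5,"grip": 0},
    {"tx": 0,"ty": 0,"tz": 0,"spin": 0,"grip": 0},
    {"tx": 0,"ty": 0,"tz": 0,"spin": 0,"grip": 0}
  ]
}}

```text
time: 7.4
position: [0.5263, 0.1288, 0.1448]
orientation: [-180.0, 0.0, 32.4]
wrist_force: [-5.8, -2.8, 1.2]
width: 0.0137
```

{"op": "play_rows", "data": {
  "increments": [
    {"tx": -0.0006,"ty": 0.0007,"tz": 0,"spin": -0.33,"grip": 0},
    {"tx": -0.0006,"ty": 0.0007,"tz": 0,"spin": -0.33,"grip": 0},
    {"tx": -0.0001,"ty": 0.0007,"tz": 0,"spin": -0.33,"grip": 0},
    {"tx": 0,"ty": 0,"tz": 0,"spin": 0,"grip": 0}
  ]
}}

```text
time: 7.8
position: [0.5273, 0.1266, 0.1448]
orientation: [180.0, -0.1, 33.4]
wrist_force: [-0.9, -0.9, -0.7]
width: 0.0139
```

{"op": "play_rows", "data": {
  "increments": [
    {"tx": -0.0001,"ty": 0.0006,"tz": 0,"spin": -0.3,"grip": 0},
    {"tx": -0.0001,"ty": 0.0006,"tz": 0,"spin": -0.3,"grip": 0},
    {"tx": -0.0001,"ty": 0.0006,"tz": 0,"spin": -0.3,"grip": 0},
    {"tx": 0,"ty": 0,"tz": 0,"spin": 0,"grip": 0}
  ]
}}

```text
time: 8.2
position: [0.5281, 0.1249, 0.1448]
orientation: [180.0, -0.1, 34.3]
wrist_force: [0.3, 1.2, -3.6]
width: 0.0135
```

{"op": "play_rows", "data": {
  "increments": [
    {"tx": -0.0001,"ty": 0.0005,"tz": 0,"spin": -0.24,"grip": 0},
    {"tx": -0.0001,"ty": 0.0005,"tz": 0,"spin": -0.24,"grip": 0},
    {"tx": 0,"ty": 0,"tz": 0,"spin": 0,"grip": 0}
  ]
}}

```text
time: 8.5
position: [0.5285, 0.124, 0.1448]
orientation: [180.0, -0.1, 34.8]
wrist_force: [3.1, 1.4, -5.6]
width: 0.0135
```

{"op": "play_rows", "data": {
  "increments": [
    {"tx": 0.0003,"ty": 0.0005,"tz": 0,"spin": -0.24,"grip": 0},
    {"tx": 0.0003,"ty": 0.0005,"tz": 0,"spin": -0.24,"grip": 0},
    {"tx": 0,"ty": 0,"tz": 0,"spin": 0,"grip": 0}
  ]
}}

```text
time: 8.8
position: [0.5289, 0.1233, 0.1448]
orientation: [-180.0, 0.0, 35.3]
wrist_force: [1.8, 1.6, -3.7]
width: 0.0138
```

{"op": "play_rows", "data": {
  "increments": [
    {"tx": 0,"ty": 0.0005,"tz": 0,"spin": -0.24,"grip": 0},
    {"tx": 0,"ty": 0,"tz": 0,"spin": 0,"grip": 0},
    {"tx": 0,"ty": 0,"tz": 0,"spin": 0,"grip": 0}
  ]
}}

```text
time: 9.1
position: [0.5291, 0.123, 0.1448]
orientation: [-180.0, 0.0, 35.5]
wrist_force: [0.6, 1.4, -3.9]
width: 0.0135
```

{"op": "play_rows", "data": {
  "increments": [
    {"tx": 0,"ty": 0.0005,"tz": 0,"spin": -0.24,"grip": 0},
    {"tx": 0,"ty": 0.0005,"tz": 0,"spin": -0.24,"grip": 0},
    {"tx": 0,"ty": 0,"tz": 0,"spin": 0,"grip": 0}
  ]
}}

```text
time: 9.4
position: [0.5291, 0.1229, 0.1448]
orientation: [-179.9, 0.0, 36.0]
wrist_force: [-1.4, 4.2, -1.2]
width: 0.0136
```

{"op": "play_rows", "data": {
  "increments": [
    {"tx": 0,"ty": 0.0005,"tz": 0,"spin": -0.1,"grip": 0},
    {"tx": 0,"ty": 0,"tz": 0,"spin": 0,"grip": 0},
    {"tx": 0,"ty": 0,"tz": 0,"spin": 0,"grip": 0}
  ]
}}

```text
time: 9.7
position: [0.5291, 0.1229, 0.1447]
orientation: [-179.9, 0.0, 36.1]
wrist_force: [-1.1, 6.3, -0.5]
width: 0.0134
```

```bash
python3 snap.py 7 wrist scene; python3 -c "
import cv2
a=cv2.imread('pics/scene7.png')[220:310,200:330];cv2.imwrite('pics/scene7c.png',cv2.resize(a,(780,540),interpolation=cv2.INTER_CUBIC))"
```

```text
9.7 [0.5291 0.1229 0.1447] [-1.7985e+02  2.0000e-02  3.6070e+01] [ 5.7 20.8 98.7  0.1 60.5 59.6] [-1.14  6.34 -0.52]
```

View pics/scene7c.png

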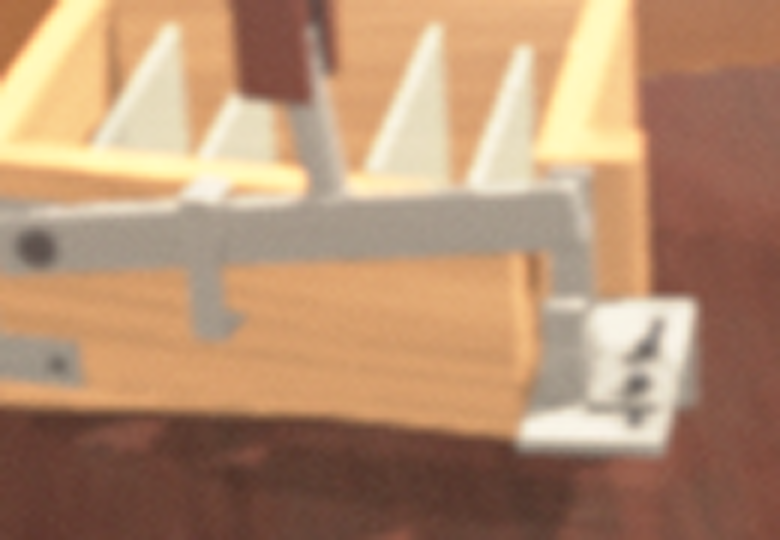

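View pics/wrist7.png

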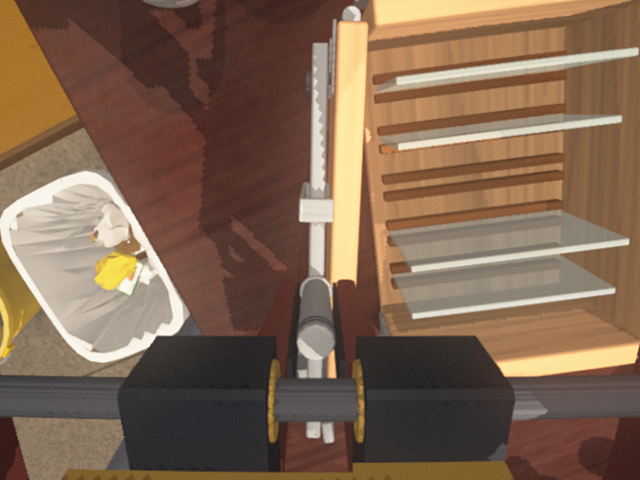

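{"op": "play_rows", "data": {
  "increments": [
    {"tx": 0,"ty": -0.0012,"tz": 0,"spin": 0.2,"grip": 0},
    {"tx": 0,"ty": -0.0011,"tz": 0,"spin": 0.3,"grip": 0},
    {"tx": 0,"ty": 0,"tz": 0,"spin": 0,"grip": 0},
    {"tx": 0,"ty": 0,"tz": 0,"spin": 0,"grip": 0}
  ]
}}

```text
time: 10.2
position: [0.529, 0.1233, 0.1449]
orientation: [180.0, -0.0, 35.6]
wrist_force: [0.1, -0.1, -3.5]
width: 0.0138
```

{"op": "play_rows", "data": {
  "increments": [
    {"tx": 0,"ty": -0.0005,"tz": 0,"spin": 0.2,"grip": 0},
    {"tx": -0.0025,"ty": 0,"tz": 0.0029,"spin": 0,"grip": 0},
    {"tx": -0.0025,"ty": 0,"tz": 0.003,"spin": 0,"grip": 0},
    {"tx": -0.0024,"ty": 0,"tz": 0.003,"spin": 0,"grip": 0},
    {"tx": 0,"ty": 0,"tz": 0,"spin": 0,"grip": 0},
    {"tx": 0,"ty": 0,"tz": 0,"spin": 0,"grip": 0}
  ]
}}

```text
time: 10.8
position: [0.5222, 0.1197, 0.1357]
orientation: [-180.0, 0.0, 35.4]
wrist_force: [0.8, -1.1, -1.7]
width: 0.0139
```

```bash
python3 snap.py 8 wrist scene; python3 -c "
import cv2
a=cv2.imread('pics/scene8.png')[220:310,200:330];cv2.imwrite('pics/scene8c.png',cv2.resize(a,(780,540),interpolation=cv2.INTER_CUBIC))"
```

```text
10.8 [0.5222 0.1197 0.1357] [-1.7998e+02  3.0000e-02  3.5370e+01] [  5.5  20.9 100.2   0.   58.9  60.1] [ 0.82 -1.08 -1.7 ]
```

View pics/scene8c.png

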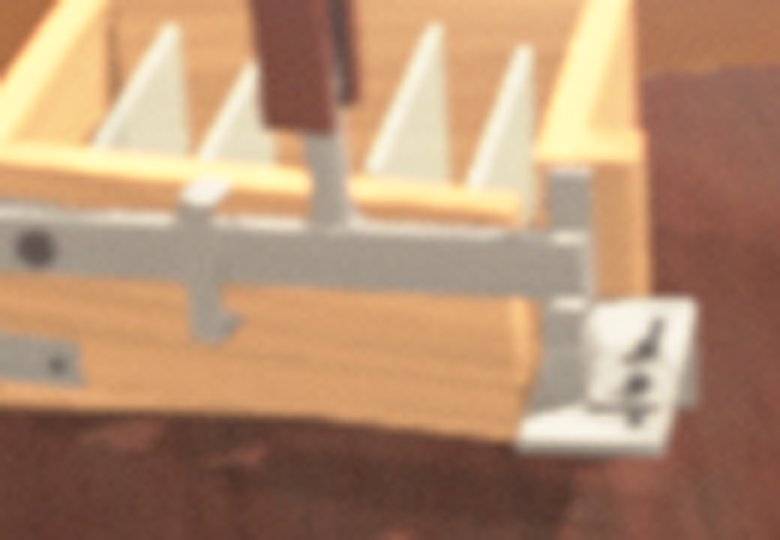

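{"op": "play_rows", "data": {
  "increments": [
    {"tx": -0.0011,"ty": 0,"tz": 0.0016,"spin": 0,"grip": 0},
    {"tx": -0.0011,"ty": 0,"tz": 0.0016,"spin": 0,"grip": 0},
    {"tx": 0,"ty": 0,"tz": 0,"spin": 0,"grip": 0}
  ]
}}

```text
time: 11.2
position: [0.5203, 0.1184, 0.1325]
orientation: [-180.0, 0.0, 35.4]
wrist_force: [0.4, -0.3, -1.1]
width: 0.0136
```

{"op": "play_rows", "data": {
  "increments": [
    {"tx": -0.0011,"ty": 0,"tz": 0.0016,"spin": 0,"grip": 0},
    {"tx": -0.0011,"ty": 0,"tz": 0.0016,"spin": 0,"grip": 0},
    {"tx": 0,"ty": 0,"tz": 0,"spin": 0,"grip": 0}
  ]
}}

```text
time: 11.5
position: [0.5186, 0.1172, 0.1293]
orientation: [-180.0, 0.0, 35.4]
wrist_force: [-0.8, 0.0, -0.3]
width: 0.0136
```

{"op": "play_rows", "data": {
  "increments": [
    {"tx": 0,"ty": 0,"tz": 0,"spin": 0,"grip": 18},
    {"tx": 0,"ty": 0,"tz": 0,"spin": 0,"grip": 22},
    {"tx": 0,"ty": 0,"tz": 0,"spin": 0,"grip": 40},
    {"tx": 0,"ty": 0,"tz": 0,"spin": 0,"grip": 50},
    {"tx": 0,"ty": 0,"tz": 0,"spin": 0,"grip": 50}
  ]
}}

```text
time: 12.0
position: [0.5189, 0.1172, 0.1295]
orientation: [-180.0, -0.0, 35.4]
wrist_force: [-0.4, -0.4, -0.5]
width: 0.0395
```

```bash
python3 snap.py 9 wrist scene; python3 -c "
import cv2
a=cv2.imread('pics/scene9.png')[220:310,200:330];cv2.imwrite('pics/scene9c.png',cv2.resize(a,(780,540),interpolation=cv2.INTER_CUBIC))"
```

```text
12.0 [0.5189 0.1172 0.1295] [-1.800e+02 -1.000e-02  3.538e+01] [  5.3  21.1 101.    0.   57.8  59.9] [-0.36 -0.35 -0.46]
```

View pics/scene9c.png

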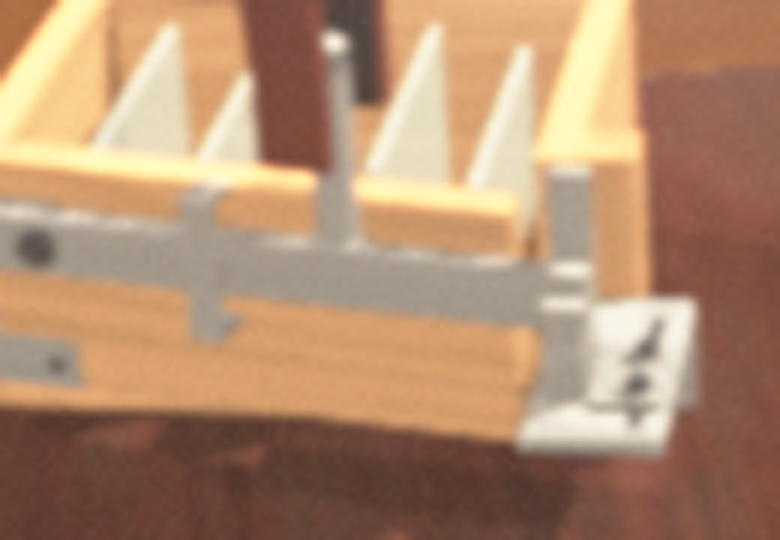

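View pics/wrist9.png

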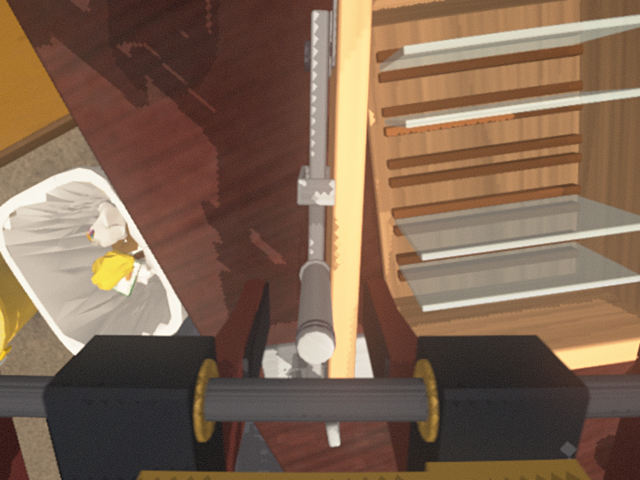

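{"op": "play_rows", "data": {
  "increments": [
    {"tx": 0,"ty": 0,"tz": -0.015,"spin": 0,"grip": 60},
    {"tx": 0,"ty": 0,"tz": -0.03,"spin": 0,"grip": 60},
    {"tx": 0,"ty": 0,"tz": -0.035,"spin": 0,"grip": 60},
    {"tx": 0,"ty": 0,"tz": -0.035,"spin": 0,"grip": 60},
    {"tx": -0.025,"ty": 0,"tz": -0.015,"spin": 0,"grip": 60},
    {"tx": -0.025,"ty": 0,"tz": 0,"spin": 0,"grip": 60},
    {"tx": -0.02,"ty": 0,"tz": 0,"spin": 0,"grip": 60},
    {"tx": 0,"ty": 0,"tz": 0,"spin": 0,"grip": 60},
    {"tx": 0,"ty": 0,"tz": 0,"spin": 0,"grip": 60},
    {"tx": 0,"ty": 0,"tz": 0,"spin": 0,"grip": 60}
  ]
}}

```text
time: 13.1
position: [0.4627, 0.077, 0.2596]
orientation: [180.0, -0.0, 35.4]
wrist_force: [-0.0, 0.0, -0.2]
width: 0.0526
```

```bash
python3 snap.py 10 wrist scene top; python3 -c "
import cv2
a=cv2.imread('pics/scene10.png')[220:310,200:330];b=cv2.imread('pics/wrist10.png')[60:360,200:500];
cv2.imwrite('pics/s10c.png',cv2.resize(a,(780,540),interpolation=cv2.INTER_CUBIC));cv2.imwrite('pics/w10c.png',cv2.resize(b,(600,600),interpolation=cv2.INTER_CUBIC))"
```

```text
13.1 [0.4627 0.077  0.2596] [ 1.7999e+02 -5.0000e-02  3.5380e+01] [ 1.   7.5 99.1  0.  73.4 55.6] [-0.02  0.05 -0.22]
```

View pics/s10c.png

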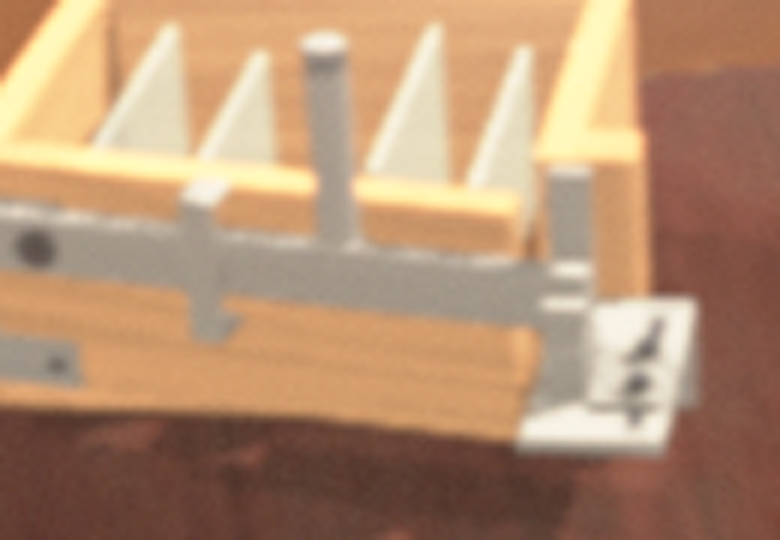

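View pics/w10c.png

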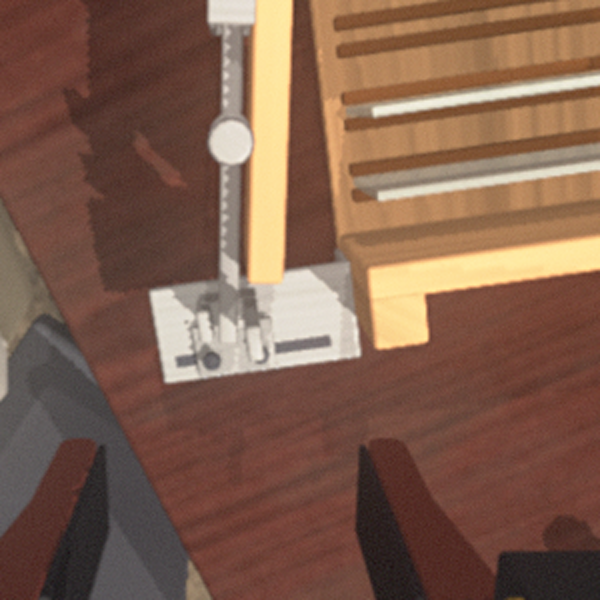

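View pics/top10.png

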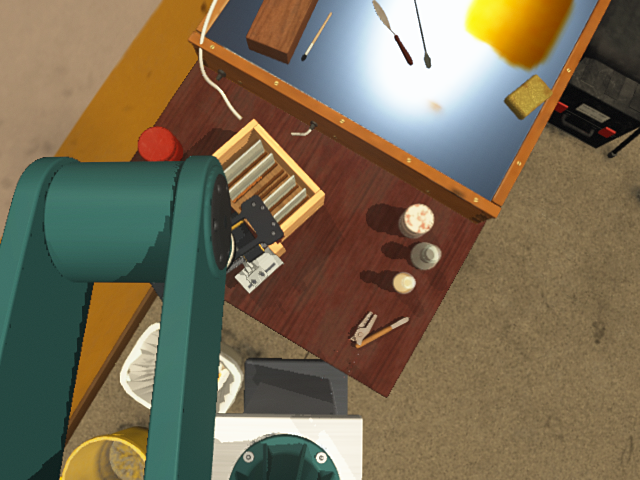

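Run:
```python
from h import *
o={k:np.array(v) for k,v in json.load(open("o10.json")).items()}
x=tri([ray("wrist",(315.3,130.8),o),ray("scene",(254,227.0))]);print(x)
print(onz("wrist",(315.3,130.8),.162,o))
a=np.radians(-46.5);ex=np.array([np.cos(a),np.sin(a)]);ey=np.array([-ex[1],ex[0]]);H=np.array([.636,.182])
r=x[0][:2]-H;print(r@ex,r@ey)
g=[onz("wrist",(200+u/2,60+v/2),.105,o) for u,v in((257,20),(247,280),(294,20),(283,280))]
for p,q in((0,1),(2,3)):
    v=g[p]-g[q];print('gate yaw',np.degrees(np.arctan2(v[1],v[0])))
```

```text
(array([0.51646549, 0.11632819, 0.15977022]), [0.3, 0.3])
[0.51667516 0.11660641 0.162     ]
-0.03464547863442085 -0.13191276583688757
gate yaw 33.458891572654046
gate yaw 33.87692028408624
```

```bash
python3 -c "
from plant import *
print(close_job())"
```

```text
the job is handed in; nothing more can be done
None
```

The gate is latched as far as my checks can show, and I handed the job in at 13.2 s of the 43 s allowed. The hand-in gave no verdict.

**What I did**
- I gripped the pin and lifted the bar to about 0.17 rad.
- I swung the gate about its hinge with the tool turning along with it. The bar passed over the lip and stopped on the cheek.
- The stop was clear: with 1.5 mm more commanded, the tool barely moved. The wrist force rose to about 6 N, roughly 4 N at the keeper by leverage, against the 30 N limit.
- I backed off about 1 mm, lowered the bar into the notch and opened the fingers at about 0.015 rad. I then raised the gripper clear.

**Last checks**
- **Bar position:** the wrist and scene pictures show the bar end between lip and cheek, with the lip standing in front of it.
- **Bar angle:** the pin top measured 160 mm high, against 162 mm expected for a level bar. The same measurement read about 3 mm low before the lift, so this agrees with level.
- **Gate opening:** about 0.15 rad, against the 0.25 limit. The two readings differed slightly: about 8° from the tool and about 10° from the gate's edges in the picture.
- **Bystanders:** the jar, bottle and muller are at the same pixels in the top view as at the start.
- **Contact:** the wrist force is about zero, so the robot touches nothing.

One move call was refused at the start because its rows left out fields. Nothing moved.

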